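# Mount the ordered handle blank between centres

## Robot

A 6-joint arm with a two-finger parallel gripper is mounted at the origin on a cart in front of the work surface, level with it; the furniture and walls round the work are solid. World frame = base frame: x ahead of the robot, y to its left, z up, the work surface at z = 0. Lengths are in mm, angles in rad, forces in N, time in s.
With the tool pointing down it reaches from about 275 to 825 mm from the base axis. Payload 5.2 kg.
Tool frame: the origin (TCP) lies at the very end of the fingers, on their centre line; the grasp point (between the pads) lies 19 mm behind it; z points along the fingers, y is the line along which they close (so a half turn about z gives the same grasp; the last joint's range is limited). The gripper opens to 93 mm and grips with 3 to 60 N. Pads are 15 mm wide; open, the fingers measure 128 mm over their backs; the gripper's body (75 mm by 188 mm) begins 65 mm behind the grasp point.
Start: joints at [-1.382, 0.259, 1.535, -0, 1.348, -0.203], TCP at [210.04, -508.319, 218.653] pointing down, gripper open.
Joint ranges: [-3.14, 3.14], [-0.91, 2.08], [0.19, 2.58], [-1.22, 4.36], [0.22, 2.71], [-3.12, 3.12]. Speed limits (rad/s): [2.57, 2.57, 3.14, 3.14, 3.14, 3.14].

## Interface

Orientations are given as [roll, pitch, yaw] about the fixed x, y, z axes, in that order (R = Rz(yaw) Ry(pitch) Rx(roll)).
In Python, from bench import robot gives the robot as it stands. The module is installed in compiled form; this text tells all that it offers. Calls block until the motion is done:
- robot.move_ptp(position, orientation): joint-space move of the TCP to a pose.
- robot.move_linear(position, ori=None, speed=150, f_stop=None): straight line of the TCP; ori=None keeps the orientation; speed is the mean speed in mm/s. With f_stop (N) it stops when the force on the tool has changed by that much, and returns True; else False.
- robot.move_j(angles): joint-space move.
- robot.move_gripper(opening): opening from 0.0 (shut) to 1.0 (fully open); the grip force is fixed at half the most; returns when the fingers have stopped.
- robot.sleep(seconds).
- robot.inverse_kinematics(position, orientation): joint angles nearest the present ones, or None.
- robot.get_image(name): name is "side" or "top" or "wrist"; returns a dict with "img" (384x512x3 uint8, blue, green, red), "fovy" (degrees; the focal length in pixels is half the picture's height over the tangent of half this angle, whatever the lens; pixels are square), "cx", "cy" (the principal point, pixels), "eye" and "orientation" of the camera in the world. Camera axes: x right, y down, z forward; pixel columns grow to the right and rows downward; lengths in mm; the calibration is good to about 2 mm. A picture is of the moment at which its call begins. There is no depth.
A pose or a line that the arm cannot do raises robot.MotionError and nothing moves.
- robot.hand_in(): hands the job in; it is judged then, once.
Readings, each from a call of its own:
- robot.current_t(): time.
- robot.current_qpos(): joint angles.
- robot.current_joint_vel(): joint speeds.
- robot.current_joint_efforts(): joint torques, N m.
- robot.current_tcp_pos(): TCP position.
- robot.current_eef_rot(): TCP orientation.
- robot.current_contact_force(): force on the tool from outside, world axes, zero at the start.
- robot.current_ft_torque(): the same for the moment, N m.
- robot.current_gripper_width(): opening from 0.0 (shut) to 1.0 (fully open).
- robot.current_finger_force(): force on a finger pad.
Only numpy, scipy, OpenCV 4.12 (cv2) and the standard library are available. Lean on these libraries where they do the work, as an engineer would, in place of code of your own. Each camera call takes 0.05 s, during which the arm holds its last target. There are 200 camera calls.

## Task

The handle pattern lying inside the flat wooden frame shows which length is ordered. Draw the tailstock of the centre stand back, lay the square wooden blank of that same length in the two saddles, slide the tailstock up until the blank is held firmly on both centres, and only then swing the clamp lever a full quarter turn so that it points square across the bed, away from the robot. Leave the other blanks, the patterns and everything else where they are.

Things in the scene. Friction and masses are not known exactly. Their poses are not given: they have to be found in the camera images.
- stand: Centre stand fixed to the worktop: wooden bed 300 mm long (its y), 76 mm wide, steel rails on top to z = 20 mm. Origin: underside, middle of the bed; z up. Grey headstock block (44 x 38 mm, top at z = 78 mm) at the -y end; the tailstock slides along y. The line of centres runs along y at x = 0, z = 52 mm. A blank held on both centres has its headstock end at y = -99 mm.
- saddle_mid (a point): Point midway between the two dark wooden saddles (at stand x = 0, y = -35, z = 39 mm, axes as the stand). Each saddle is 12 mm long; they stand 35 mm to either side along y. Flat floors at z = 39 mm (a blank laid there has its axis at 51 mm; the centres lift it 1 mm). Flared cheeks 29 mm apart at the floor, tops at z = 51 mm: fingers fit only in the clear 58 mm between the saddles.
- head_tip (a point): Point of the fixed head centre (stand y = -90 mm, on the line of centres), a steel cone pointing along the stand's +y: 2 mm wide at the point, 14 mm wide 14 mm behind it. It enters a held blank's hole by 9 mm.
- tailstock (a joint): Slide of the tailstock, 0 to 0.115 m. 0: the two cone points are 60 mm apart; the value is the distance between the points less 60 mm and grows as the tailstock is drawn away from the headstock. About 4 N moves it; it stays where left. Starts too near for any blank. With a blank held it reads blank length - 79 mm (25, 47 or 69 mm).
- tail_tip (a point): Point of the tailstock's steel cone (same cone as the head's, pointing to the stand's -y), on the line of centres. Moves with the tailstock.
- tail_grip (a point): Gripping point of the tailstock, a grey block 40 mm wide (stand x), 36 mm along the bed, top at z = 78 mm. The point is 10 mm under the top, in the middle of the block, 38 mm behind its cone point along stand +y. Pinch it from above on its +x and -x sides: nothing within 40 mm of these (a 90 mm high slatted stand lies beyond on +x, so do not open fully).
- clamp (a joint): Clamp lever on the tailstock, vertical pivot. 0 (start): points back along the bed (stand +y), away from the headstock: free. 1.57: a quarter turn clockwise from above, pointing across the bed to stand +x, away from the robot: clamped (end stop 1.58). Friction 0.05 N m; stays where left. It does not truly brake the slide: do not drag the tailstock with it.
- clamp_knob (a point): Upright round black knob at the lever's end, 14 mm thick, from z = 84 to 110 mm over the worktop; the point is on its axis at z = 97 mm, 55 mm from the pivot. The lever's flat bar is 10 mm wide, its top at z = 86 mm.
- clamp_pivot (a point): Axis of the clamp lever, over the middle of the tailstock block, at z = 97 mm.
- job_frame: Flat wooden frame fixed on the far part of the worktop, open in the middle with the bare worktop inside: 80 x 180 mm outside, 60 x 160 mm inside, 12 mm high, long side along its y. Origin: middle, at the worktop. The pattern lying inside it is the one ordered.
- blank_short_centre (a point): Centre of the short turning blank: a loose square pale wooden bar 24 x 104 x 24 mm lying on the worktop, length along its y, with a 10 mm square centre hole 12 mm deep in each end; both ends alike. About 47 g. This point lies 12 mm above its underside.
- pattern_short: The short pattern: a finished dark turned handle mounted on a pale wooden plate 34 x 104 x 6 mm (length along y, 104 mm, the same as the short blank; 32 mm high). Origin: underside, middle. Fixed to the worktop, either inside the job frame or outside it. Not handled.
- blank_middle_centre (a point): Centre of the middle turning blank: a loose square pale wooden bar 24 x 126 x 24 mm lying on the worktop, length along its y, with a 10 mm square centre hole 12 mm deep in each end; both ends alike. About 57 g. This point lies 12 mm above its underside.
- pattern_middle: The middle pattern: a finished dark turned handle mounted on a pale wooden plate 34 x 126 x 6 mm (length along y, 126 mm, the same as the middle blank; 32 mm high). Origin: underside, middle. Fixed to the worktop, either inside the job frame or outside it. Not handled.
- blank_long_centre (a point): Centre of the long turning blank: a loose square pale wooden bar 24 x 148 x 24 mm lying on the worktop, length along its y, with a 10 mm square centre hole 12 mm deep in each end; both ends alike. About 67 g. This point lies 12 mm above its underside.
- pattern_long: The long pattern: a finished dark turned handle mounted on a pale wooden plate 34 x 148 x 6 mm (length along y, 148 mm, the same as the long blank; 32 mm high). Origin: underside, middle. Fixed to the worktop, either inside the job frame or outside it. Not handled.
- tin_wax: Round screw tin, 60 mm across, 20 mm high, a bystander. Origin: underside centre.

How it is judged:
By the outcome, as a careful person would: the job done as asked, in the order asked, and still so for the second after the job is handed in, with the robot touching nothing.
It also fails if it takes over 72 s, if anything falls off the work surface, if the arm or the gripper's body presses on something with over 40 N, if the wrist force passes 120 N, or if a joint passes its speed limit or range.

## Working session

There is one attempt and no reset: what is moved stays moved. The work goes in short steps, each a Python script; the robot and the scene stay as the last script left them, time stands still between calls to the robot, and variables do not carry over. Pictures are saved under pics/ and viewed, at most 12 in all, crops included, and the job is handed in when it is done.

```bash
mkdir -p pics; python3 - <<'E'
from bench import robot
import cv2,pickle
d={}
for n in("top","side"):
    r=robot.get_image(n); d[n]=r; cv2.imwrite(f"pics/{n}0.png",cv2.resize(r["img"],(800,600),interpolation=cv2.INTER_CUBIC))
    print(n,{k:v for k,v in r.items() if k!="img"})
pickle.dump(d,open("d0.pkl","wb")); print(robot.current_eef_rot(),robot.current_t())
E
```

```text
top {'fovy': 47.37076681184889, 'cx': 255.75048701753954, 'cy': 190.2030857647896, 'eye': array([ 389.79152178, -110.3527295 , 1229.52133463]), 'orientation': array([-2.97145389,  0.01218088, -1.54241949])}
side {'fovy': 48.113096903793156, 'cx': 259.16533584631964, 'cy': 186.6106385854173, 'eye': array([  7.45512457, 714.17878589, 602.76305656]), 'orientation': array([-2.03240347, -0.00352696, -2.5233874 ])}
[-3.13997808e+00 -3.44734576e-04  3.91837994e-01] 0.1
```

View pics/top0.png

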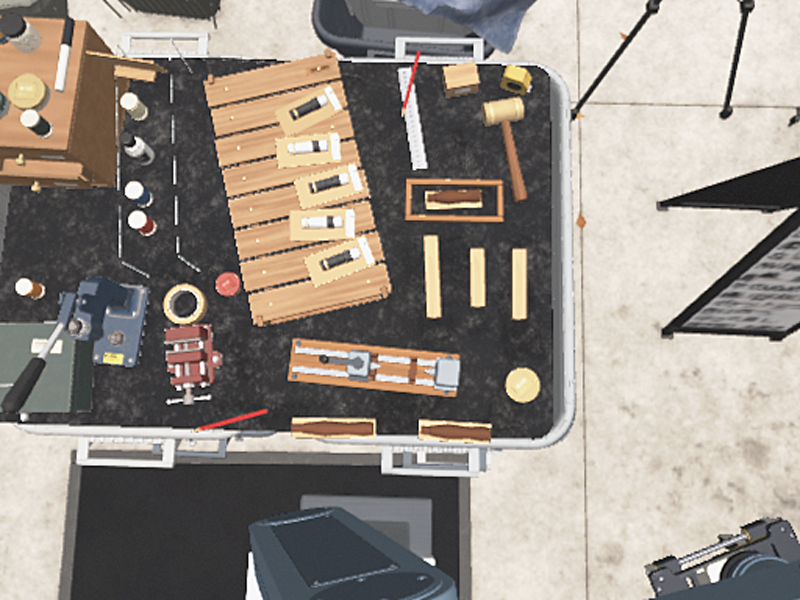

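View pics/side0.png

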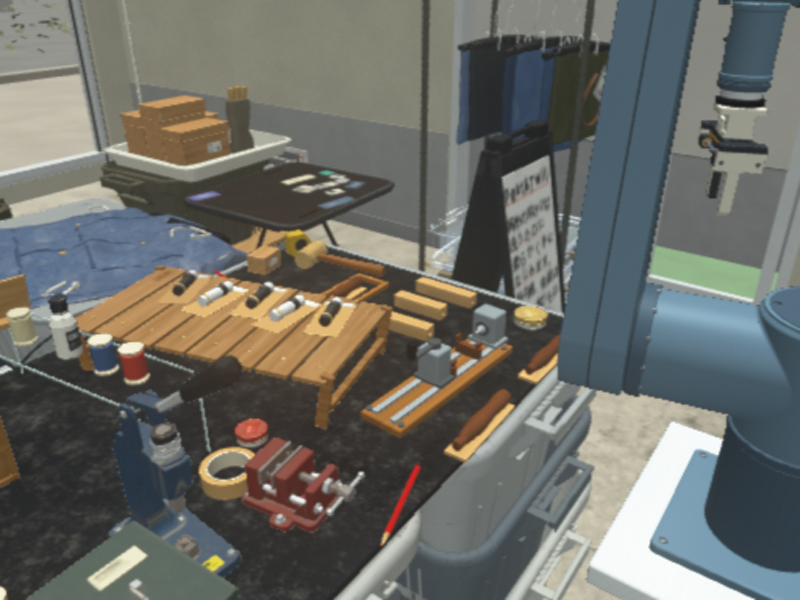

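The ordered pattern in the frame (px 426–482, ≈56 px long) matches the short blank, the middle one at (478, 277). The front patterns span 84 and 73 px, so they are the long and middle. The stand runs x 290–462 px near y 367. I'll zoom in for corner pixels.

```bash
cat > h.py <<'E'
import numpy as np, cv2
from scipy.spatial.transform import Rotation as R
def cam(r):
    f=192/np.tan(np.radians(r["fovy"])/2)
    return f,R.from_euler("xyz",r["orientation"]).as_matrix(),np.array(r["eye"])
def back(r,uv,z):
    f,M,e=cam(r); d=M@np.array([(uv[0]-r["cx"])/f,(uv[1]-r["cy"])/f,1]); return e+d*(z-e[2])/d[2]
def proj(r,p):
    f,M,e=cam(r); c=M.T@(np.array(p)-e); return np.array([r["cx"]+f*c[0]/c[2],r["cy"]+f*c[1]/c[2]])
def crop(r,u0,v0,s,fn,w=800,h=600):
    A=np.array([[s,0,-s*u0],[0,s,-s*v0]],float)
    cv2.imwrite(fn,cv2.warpAffine(r["img"],A,(w,h),flags=cv2.INTER_CUBIC))
E
python3 - <<'E'
import pickle;from h import *
d=pickle.load(open("d0.pkl","rb"))
crop(d["top"],180,110,5,"pics/c0.png",800,800*3//4)
for uv in [(426,200),(482,200),(292,429),(376,429),(418,432),(491,432)]: print(back(d["top"],np.array(uv)/1.5625,6).round(1))
E
```

```text
[ 784.1 -133.4    6. ]
[ 786.7 -237.3    6. ]
[359.2  93.2   6. ]
[363.4 -54.7   6. ]
[ 360.3 -128.6    6. ]
[ 364.  -256.5    6. ]
```

View pics/c0.png

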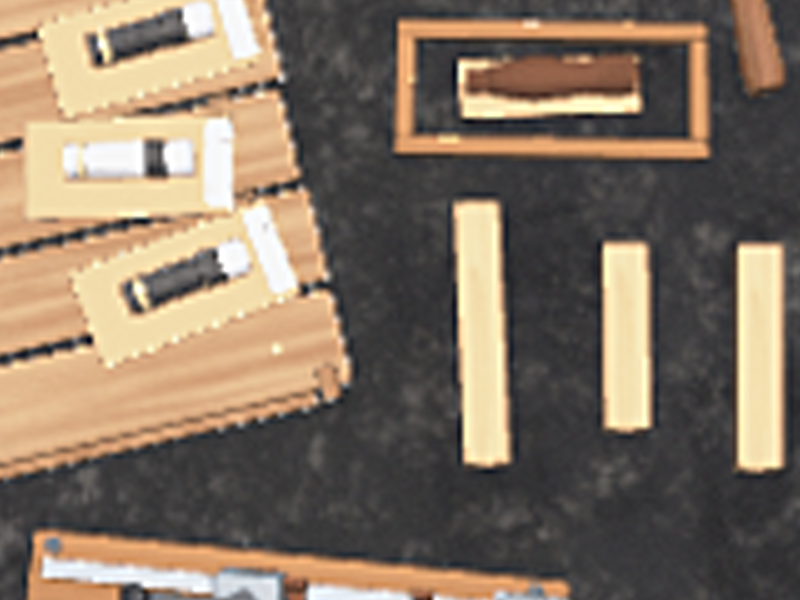

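Plate lengths measured about 104, 148 and 128 mm, so the short blank is ordered (crop centre (627, 336)). Next I'll take wrist views over the stand and the blank to refine positions.

```bash
python3 - <<'E'
import pickle;from h import *
from bench import robot
d=pickle.load(open("d0.pkl","rb"));t=d["top"]
b=back(t,(305.4,177.2),24); print("blank",b)
c=[back(t,np.array(p)/1.5625,15) for p in[(290,338),(463,355),(457,396),(288,381)]]
print(np.round(c,1)); m=np.mean(c,0); print(m)
robot.move_ptp([m[0]-40,m[1],330],[np.pi,0,np.pi/2]); 
w=robot.get_image("wrist"); pickle.dump(w,open("w1.pkl","wb"))
print({k:v for k,v in w.items() if k!="img"},robot.current_qpos(),robot.current_t())
cv2.imwrite("pics/w1.png",cv2.resize(w["img"],(800,600),interpolation=cv2.INTER_CUBIC))
E
```

```text
blank [ 637.07160239 -227.98680988   24.        ]
[[ 518.8  104.1   15. ]
 [ 496.9 -205.    15. ]
 [ 424.6 -195.4   15. ]
 [ 442.5  103.4   15. ]]
[470.68672461 -48.23697545  15.        ]
{'fovy': 67.7020167801729, 'cx': 249.65200577246964, 'cy': 188.91615805909757, 'eye': array([432.24094501,  17.04894699, 496.38992068]), 'orientation': array([2.89999674e+00, 8.59717686e-04, 4.64070432e-04])} [-3.71583123e-01 -1.24060339e-02  1.58168833e+00 -2.17131132e-04
  1.57293476e+00 -3.70008611e-01] 2.0417
```

View pics/w1.png

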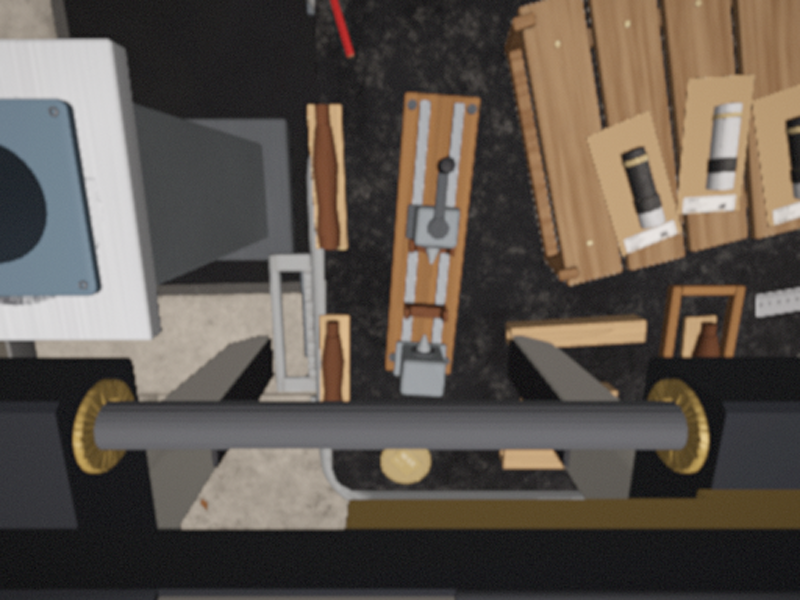

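The wrist view shows the whole stand: knob (446,165), tail tip (432,262), head tip (424,337). I'll zoom for sub-pixel readings.

```bash
python3 - <<'E'
import pickle;from h import *
w=pickle.load(open("w1.pkl","rb")); I=w["img"]
A=np.array([[5,0,-5*235],[0,5,-5*55]],float); a=cv2.warpAffine(I,A,(395,600),flags=cv2.INTER_CUBIC)
A=np.array([[5,0,-5*235],[0,5,-5*145]],float); b=cv2.warpAffine(I,A,(395,600),flags=cv2.INTER_CUBIC)
cv2.imwrite("pics/c1.png",np.hstack([a,b]))
E
```

```text
(no output)
```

View pics/c1.png

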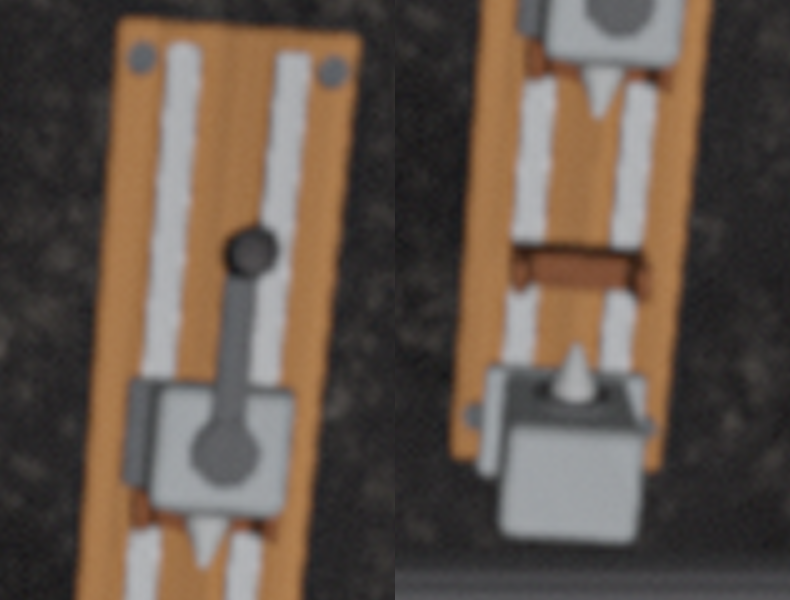

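Crop readings: tail block top corners (155,385),(294,393),(285,516),(150,510); tail tip (205,568); head tip (576,343); bed corners (117,17),(362,35),(452,457),(660,470). Now the pose fit.

```bash
cat > fit.py <<'E'
import pickle;from h import *
from scipy.optimize import least_squares
w=pickle.load(open("w1.pkl","rb")); t=pickle.load(open("d0.pkl","rb"))["top"]
L=lambda x,y:(235+x/5,55+y/5); Rr=lambda x,y:(235+(x-395)/5,145+y/5)
def pts(p):
    q,zb=p[3],p[4]; g=-30+q+38
    return [([-20,g+18,78],L(155,385)),([20,g+18,78],L(294,393)),([20,g-18,78],L(285,516)),([-20,g-18,78],L(150,510)),
     ([0,-30+q,52],L(205,569)),([0,-90,52],Rr(576,343)),([0,g+55,110],L(251,246)),
     ([-38,150,zb],L(117,17)),([38,150,zb],L(362,35)),([-38,-150,zb],Rr(452,457)),([38,-150,zb],Rr(660,470))]
def W(p,a):
    c,s=np.cos(p[2]),np.sin(p[2]); return [p[0]+c*a[0]-s*a[1],p[1]+s*a[0]+c*a[1],a[2]]
def res(p): return np.concatenate([proj(w,W(p,a))-u for a,u in pts(p)])
r=least_squares(res,[470,-48,-.05,10,12],loss="soft_l1")
if __name__=="__main__":
    print(r.x.round(3)); print(res(r.x).reshape(-1,2).round(2))
    for a,u in pts(r.x): print((proj(t,W(r.x,a))*1.5625).round(1),end=" ")
np.save("stand.npy",r.x)
E
python3 fit.py
```

```text
[ 4.73467e+02 -4.39800e+01 -6.50000e-02  1.51700e+01  1.26400e+01]
[[ 0.6  -0.23]
 [ 0.55  0.04]
 [-0.18  0.35]
 [-0.37 -0.25]
 [-0.5  -0.68]
 [ 0.28 -0.1 ]
 [ 0.46  0.71]
 [-0.08 -0.  ]
 [-0.76 -0.17]
 [-0.15  0.14]
 [-0.05  0.12]]
[344.3 372.7] [346.9 349. ] [368.1 351. ] [365.6 374.7] [379.3 365. ] [422.9 369.1] [321.4 357.2] [285.6 379.3] [290.8 336.9] [454.5 395.3] [457.9 352.3]
```

```bash
cat >> h.py <<'E'
def SW(x,y,z):
    p=np.load("stand.npy"); c,s=np.cos(p[2]),np.sin(p[2]); return [p[0]+c*x-s*y,p[1]+s*x+c*y,z]
def yaw(): return np.load("stand.npy")[2]
E
python3 - <<'E'
import pickle;from h import *
from bench import robot
o=[np.pi,0,np.pi/2+yaw()]
robot.move_gripper(.64)
robot.move_ptp(SW(0,23.2,140),o)
print(robot.move_linear(SW(0,23.2,50),speed=120,f_stop=8),robot.current_contact_force())
robot.move_gripper(0); robot.sleep(.2)
print(robot.current_gripper_width()*93,robot.current_contact_force(),robot.current_finger_force(),robot.current_tcp_pos())
w=robot.get_image("wrist"); pickle.dump(w,open("w2.pkl","wb"))
crop(w,0,0,1.5625,"pics/w2.png"); print(robot.current_t())
E
```

```text
False [-0.56343761  1.28271722  0.9584488 ]
39.47876691542935 [-3.19773423 -0.34750567  6.4532745 ] 29.994011521339417 [474.02580161 -20.72155604  50.32864282]
5.1917
```

View pics/w2.png

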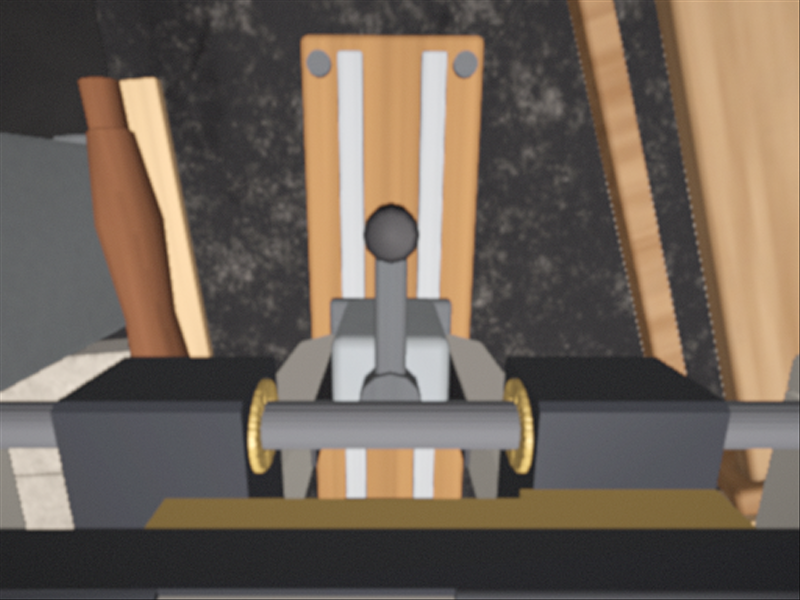

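Tailstock gripped (39.5 mm, 30 N, small side force). Bed far corners are at (302,38) and (483,38), block far top edge at row 338. I'll check the pose from this close view, then draw the tailstock back.

```bash
python3 - <<'E'
import pickle;from h import *
from bench import robot
w=pickle.load(open("w2.pkl","rb"));p=np.load("stand.npy");c,s=np.cos(p[2]),np.sin(p[2])
def inv(P): d=P[:2]-p[:2]; return np.array([c*d[0]+s*d[1],-s*d[0]+c*d[1]]).round(1)
for uv,z in [((302,38),12.6),((483,38),12.6),((335,338),78),((449,338),78),((391,231),110)]: print(inv(back(w,np.array(uv)/1.5625,z)))
print("tcp",inv(robot.current_tcp_pos()))
p0=robot.current_tcp_pos()
st=robot.move_linear((p0+67*np.array([-s,c,0])).tolist(),speed=90,f_stop=60)
print(st,robot.current_contact_force(),inv(robot.current_tcp_pos()),robot.current_gripper_width()*93)
robot.move_gripper(.64)
q=robot.current_tcp_pos(); q[2]=150; robot.move_linear(q.tolist(),speed=200)
w=robot.get_image("wrist"); pickle.dump(w,open("w3.pkl","wb"))
# blank view
robot.move_ptp([610,-290,230],[np.pi,0,0])
w=robot.get_image("wrist"); pickle.dump(w,open("w4.pkl","wb"))
crop(w,0,0,1.5625,"pics/w4.png"); print(w["eye"],robot.current_t(),robot.current_qpos())
E
```

```text
[-36.2 148.1]
[ 38.4 148.2]
[-17.6  40.6]
[19.8 40.6]
[ 0.7 78.7]
tcp [-1.  23.2]
False [ 3.32248788  1.85364742 -2.48241826] [-0.6 90.6] 39.98102232977752
[ 677.55788414 -289.14536792  395.81834661] 8.7833 [-6.07029089e-01  4.81439859e-01  1.18116735e+00  3.89307801e-04
  1.48022346e+00  9.61645122e-01]
```

View pics/w4.png

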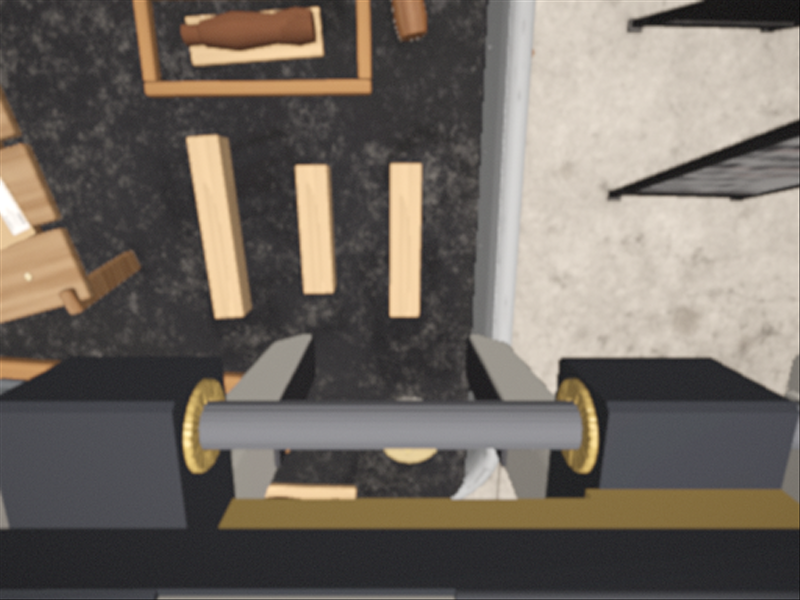

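The three blanks are clear; the short one has top corners (295,165),(329,164),(335,293),(303,294). I'll pick it.

```bash
python3 - <<'E'
import pickle;from h import *
from bench import robot
w=pickle.load(open("w4.pkl","rb"))
C=[back(w,np.array(u)/1.5625,24) for u in[(295,165),(329,164),(335,293),(303,294)]]
print(np.round(C,1)); m=np.mean(C,0); d=(C[0]+C[1]-C[2]-C[3])/2; a=np.arctan2(d[1],d[0]); print(m,a,np.linalg.norm(d))
p=np.load("stand.npy"); c,s=np.cos(p[2]),np.sin(p[2]); x,y=-1.2,-2; p[0]+=c*x-s*y; p[1]+=s*x+c*y; np.save("stand.npy",p)
robot.move_gripper(.56)
robot.move_ptp([m[0],m[1],90],[np.pi,0,a])
print(robot.move_linear([m[0],m[1],3],speed=100,f_stop=8),robot.current_tcp_pos())
robot.move_gripper(0)
print(robot.current_gripper_width()*93,robot.current_finger_force(),robot.current_contact_force())
robot.move_linear([m[0],m[1],150],speed=150)
o=[np.pi,0,np.pi/2+yaw()]
robot.move_ptp(SW(0,-33,150),o)
robot.move_linear(SW(0,-33,75),speed=100)
print(robot.current_gripper_width()*93,robot.current_contact_force(),robot.current_tcp_pos())
w=robot.get_image("wrist"); pickle.dump(w,open("w5.pkl","wb")); crop(w,0,0,1.5625,"pics/w5.png")
s=robot.get_image("side"); crop(s,235,165,6,"pics/s5.png"); print(robot.current_t())
E
```

```text
[[ 691.8 -212.1   24. ]
 [ 692.7 -239.3   24. ]
 [ 586.6 -241.3   24. ]
 [ 585.6 -213.9   24. ]]
[ 639.18326192 -226.67543097   24.        ] 0.017792511547848746 106.12480965523415
False [ 639.78197894 -227.02794862    3.79239531]
23.897970964737848 29.999515414237976 [0.1919171  0.12586345 2.37339988]
23.668178952415126 [ 0.08545251 -1.10222333  0.0607623 ] [470.4731167  -79.04818024  75.38519311]
14.825
```

View pics/w5.png

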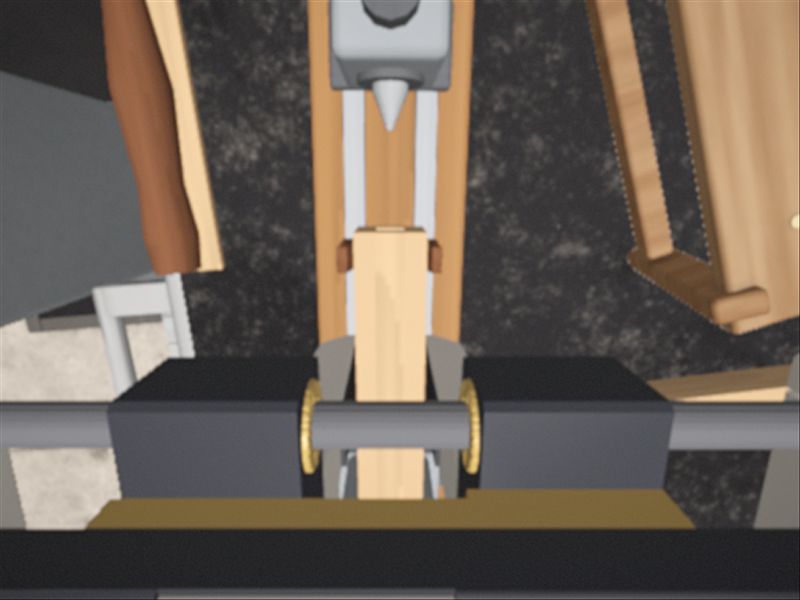

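The blank is centred over the saddle (blank middle ≈ col 391, cheeks 337–441, tail tip col 390). I'll check the lengthwise position, then look at the side view.

```bash
python3 - <<'E'
import pickle;from h import *
w=pickle.load(open("w5.pkl","rb"));p=np.load("stand.npy");c,s=np.cos(p[2]),np.sin(p[2])
def inv(P): d=P[:2]-p[:2]; return np.array([c*d[0]+s*d[1],-s*d[0]+c*d[1]]).round(1)
for n,uv,z in [("end",(391,232),95.6),("endlow",(391,227),78),("tip",(390,131),52),("saddle +y edge top",(344,241),51),("saddle -y edge",(344,272),51),("saddle +y edge R",(434,241),51)]: print(n,inv(back(w,np.array(uv)/1.5625,z)))
E
```

```text
end [ 2.1 18. ]
endlow [ 2.2 18. ]
tip [ 1.7 53.9]
saddle +y edge top [-17.8   9.6]
saddle -y edge [-18.1  -3.9]
saddle +y edge R [20.6  9.6]
```

View pics/s5.png

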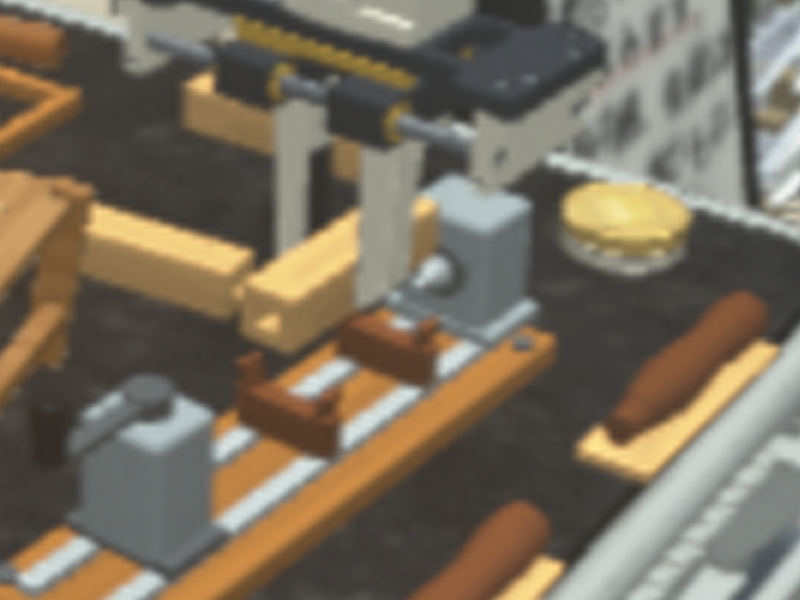

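The blank end is 15 mm past the saddle centre and I want about 18 mm, so I'll shift +3.3 mm along the bed, then lower and release.

```bash
python3 - <<'E'
import pickle;from h import *
from bench import robot
p=np.load("stand.npy"); c,s=np.cos(p[2]),np.sin(p[2]); x,y=-.4,2.3; p[0]+=c*x-s*y; p[1]+=s*x+c*y; np.save("stand.npy",p)
Y=-32
robot.move_linear(SW(0,Y,75),speed=60)
print(robot.current_contact_force())
print(robot.move_linear(SW(0,Y,41.5),speed=25,f_stop=5),robot.current_contact_force(),robot.current_tcp_pos())
robot.move_gripper(.42); print(robot.current_contact_force())
robot.move_linear(SW(0,Y,150),speed=150)
t=robot.get_image("top"); s_=robot.get_image("side")
robot.move_ptp(SW(0,40,190),[np.pi,0,np.pi/2+yaw()])
w=robot.get_image("wrist"); pickle.dump(w,open("w6.pkl","wb"))
A=np.array([[3,0,-3*180],[0,3,-3*60]],float); a=cv2.warpAffine(w["img"],A,(400,600),flags=2)
A=np.array([[5,0,-5*240],[0,5,-5*190]],float); b=cv2.warpAffine(s_["img"],A,(400,600),flags=2)
cv2.imwrite("pics/w6.png",np.hstack([a,b])); print(robot.current_t())
E
```

```text
[-0.1077841  -0.08629476 -0.35086898]
True [0.46425997 0.75179857 4.7060308 ] [469.67313391 -75.46725188  42.20834068]
[-0.28524919  0.20276291  0.28971587]
18.2667
```

View pics/w6.png

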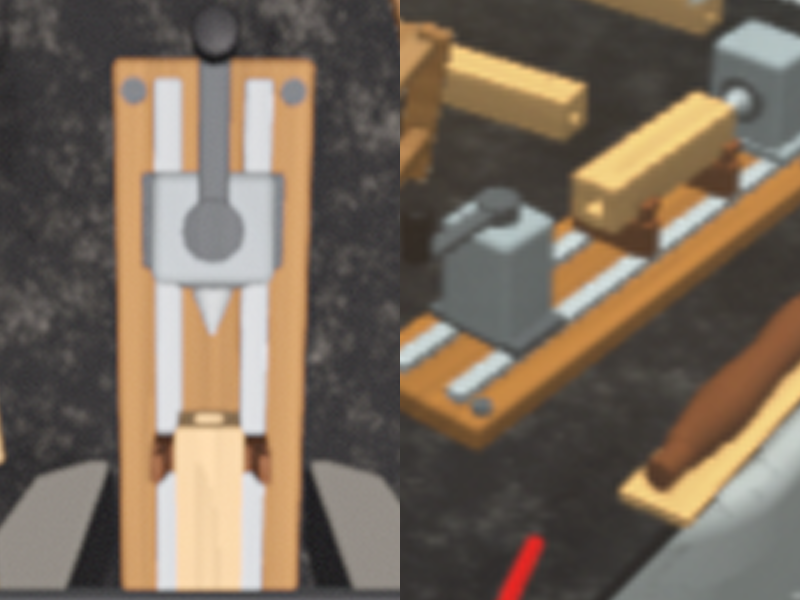

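The blank is seated in both saddles and aligned with both centres. Next: grip the tailstock and slide it up.

```bash
python3 - <<'E'
import pickle;from h import *
from bench import robot
p=np.load("stand.npy"); c,s=np.cos(p[2]),np.sin(p[2])
def inv(P): d=P[:2]-p[:2]; return np.array([c*d[0]+s*d[1],-s*d[0]+c*d[1]]).round(1)
robot.move_gripper(.64)
robot.move_ptp(SW(.6,90.3,140),[np.pi,0,np.pi/2+yaw()])
print(robot.move_linear(SW(.6,90.3,50),speed=120,f_stop=8))
robot.move_gripper(0); robot.sleep(.1)
print(robot.current_gripper_width()*93,robot.current_contact_force(),inv(robot.current_tcp_pos()))
robot.move_linear(SW(.6,53,50),speed=60,f_stop=25)
print(robot.current_contact_force(),inv(robot.current_tcp_pos()))
print(robot.move_linear(SW(.6,24,50),speed=25,f_stop=16),robot.current_contact_force(),inv(robot.current_tcp_pos()))
robot.sleep(.3); print(robot.current_contact_force(),inv(robot.current_tcp_pos()),robot.current_t())
E
```

```text
False
40.073535898451645 [-0.91927149  0.5845081   4.99904927] [ 1.  90.3]
[-1.69838976  1.02994283  7.5035097 ] [ 0.8 53. ]
True [0.30909577 1.83623577 3.65710486] [ 0.6 29.3]
[0.54975757 3.24872014 4.7754301 ] [ 0.7 29.3] 22.7417
```

The push ended on a hard stop after 61 mm. I'll release and check how it looks.

```bash
python3 - <<'E'
import pickle;from h import *
from bench import robot
robot.move_gripper(.64); print(robot.current_contact_force(),robot.current_tcp_pos())
robot.move_linear(SW(.6,29.3,140),speed=200)
robot.move_ptp(SW(0,-10,200),[np.pi,0,np.pi/2+yaw()])
w=robot.get_image("wrist"); s_=robot.get_image("side");pickle.dump((w,s_),open("w7.pkl","wb"))
A=np.array([[3,0,-3*180],[0,3,-3*50]],float); a=cv2.warpAffine(w["img"],A,(400,600),flags=2)
A=np.array([[6,0,-6*265],[0,6,-6*185]],float); b=cv2.warpAffine(s_["img"],A,(400,600),flags=2)
cv2.imwrite("pics/w7.png",np.hstack([a,b])); print(robot.current_t())
E
```

```text
[-0.10183647 -0.30082956 -0.02302906] [474.04544589 -14.63139217  50.11747662]
24.4
```

View pics/w7.png

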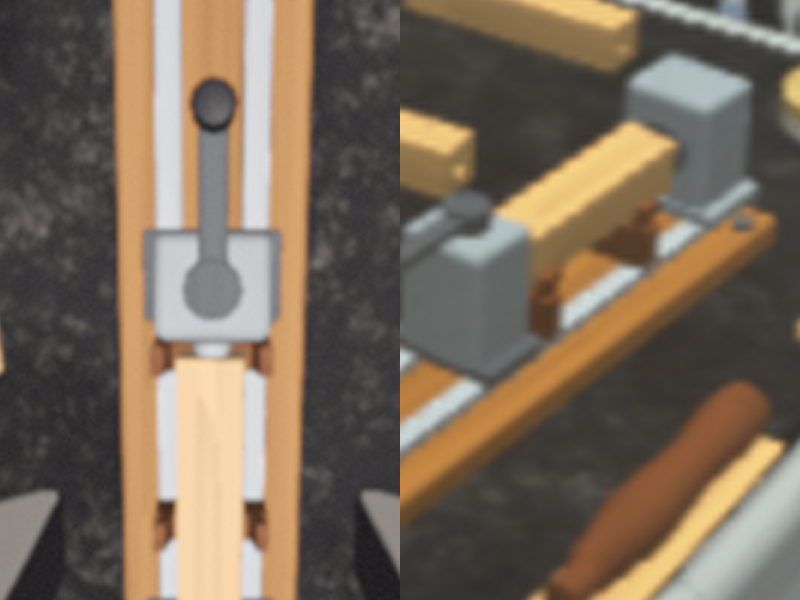

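The blank is on both centres, with cone in the hole at each end: block front edge at row 340, blank end at row 360. I'll check the gap numerically (11 mm means held).

```bash
python3 - <<'E'
import pickle;from h import *
w,s_=pickle.load(open("w7.pkl","rb"));p=np.load("stand.npy");c,s=np.cos(p[2]),np.sin(p[2])
def inv(P): d=P[:2]-p[:2]; return np.array([c*d[0]+s*d[1],-s*d[0]+c*d[1]]).round(1)
B=lambda x,y,z: inv(back(w,(180+x/3,50+y/3),z))
print("block front",B(212,341,78),"back",B(215,231,78),"end",B(210,359,64),"saddles",B(162,343,51),B(162,374,51),B(162,503,51),B(162,547,51),"knob",B(214,100,110),"pivot",B(212,289,84))
E
```

```text
block front [ 1.9 11.1] back [ 2.9 47.5] end [1.3 2.5] saddles [-16.5   6.2] [-16.6  -5.4] [-17.3 -56.3] [-17.5 -74.5] knob [ 2.3 84.4] pivot [ 1.9 29.2]
```

```bash
python3 - <<'E'
import pickle;from h import *
from bench import robot
p=np.load("stand.npy"); c,s=np.cos(p[2]),np.sin(p[2])
def inv(P): d=P[:2]-p[:2]; return np.array([c*d[0]+s*d[1],-s*d[0]+c*d[1]]).round(2)
robot.move_ptp(SW(.7,29.3,140),[np.pi,0,np.pi/2+yaw()])
robot.move_linear(SW(.7,29.3,50),speed=130,f_stop=8)
robot.move_gripper(0)
for k in (.5,1,1.5,2,2.5):
    h=robot.move_linear(SW(.7,29.3-k,50),speed=10,f_stop=18)
    f=robot.current_contact_force(); print(k,h,(-s*f[0]+c*f[1]).round(1),f.round(1),inv(robot.current_tcp_pos()))
    if h or -s*f[0]+c*f[1]>14: break
robot.move_gripper(.64); print(inv(robot.current_tcp_pos()))
robot.move_linear(SW(.7,29.3,150),speed=200)
print(robot.current_t())
E
```

```text
0.5 False 1.8 [-1.3  1.9  4.9] [ 0.67 29.29]
1 False 4.7 [-0.7  4.8  6.7] [ 0.67 29.27]
1.5 False 6.7 [-1.3  6.8  6.3] [ 0.66 29.21]
2 False 8.2 [-0.3  8.3  5.4] [ 0.68 29.13]
2.5 False 10.5 [ 0.6 10.5  6.7] [ 0.66 29.02]
[ 0.67 26.65]
28.5583
```

Firm: 10 N moves it only about 0.3 mm, which is arm compliance. Now I'll swing the lever, pushing the knob with closed fingers along its arc.

```bash
python3 - <<'E'
import pickle;from h import *
from bench import robot
s=yaw(); Z=96
def go(th,d,z=Z,**k):
    x=.7+55*np.sin(th)-d*np.cos(th); y=29.2+55*np.cos(th)+d*np.sin(th)
    return SW(x,y,z),[np.pi,0,np.pi-th+s]
robot.move_gripper(0)
robot.move_ptp(*go(0,30,150))
P,o=go(0,30); print(robot.move_linear(P,ori=o,speed=100,f_stop=6))
P,o=go(0,14.5); robot.move_linear(P,ori=o,speed=60,f_stop=10)
for a in range(10,91,10):
    P,o=go(np.radians(a),14.5); h=robot.move_linear(P,ori=o,speed=60,f_stop=10)
    if h: print("stop",a,robot.current_contact_force()); break
f0=robot.current_contact_force()
P,o=go(np.pi/2,10); h=robot.move_linear(P,ori=o,speed=15,f_stop=3.5)
print(h,f0,robot.current_contact_force(),np.round(P,1),robot.current_tcp_pos())
P,o=go(np.pi/2,35); robot.move_linear(P,ori=o,speed=100)
P[2]=200; robot.move_linear(P,speed=200)
robot.move_ptp(SW(0,-60,260),[np.pi,0,np.pi/2+s])
w=robot.get_image("wrist"); s_=robot.get_image("side");pickle.dump((w,s_),open("w8.pkl","wb"))
A=np.array([[3,0,-3*180],[0,3,-3*50]],float); a=cv2.warpAffine(w["img"],A,(400,600),flags=2)
A=np.array([[5,0,-5*250],[0,5,-5*185]],float); b=cv2.warpAffine(s_["img"],A,(400,600),flags=2)
cv2.imwrite("pics/w8.png",np.hstack([a,b])); print(robot.current_t())
E
```

```text
False
True [ 0.43801918  0.97336167 -0.20619941] [0.74904449 1.96765221 1.17392983] [530.   -8.1  96. ] [529.94138485  -3.44311171  95.70148486]
36.9083
```

View pics/w8.png

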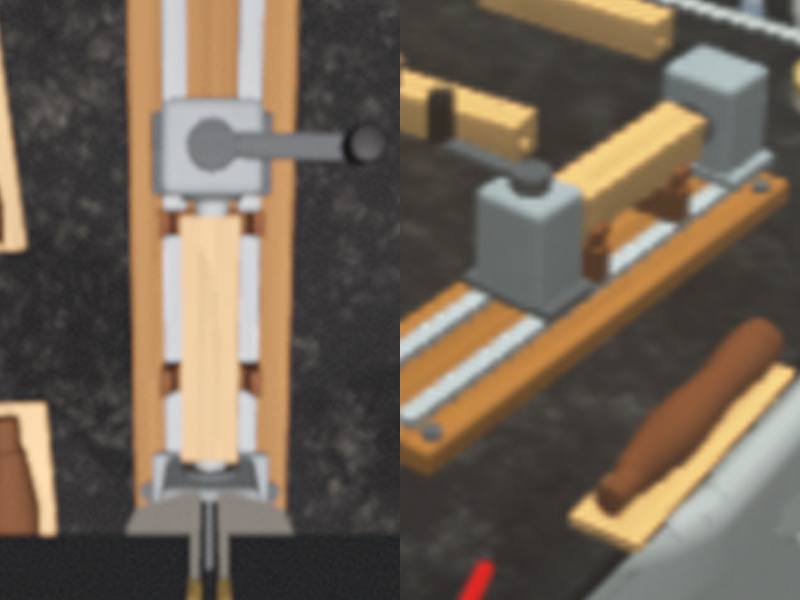

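The lever points square across; pivot (211,145), knob (364,143). The blank sits on both cones. I'll check the lever angle and that the end stop was reached.

```bash
python3 - <<'E'
import pickle;from h import *
w,s_=pickle.load(open("w8.pkl","rb"));p=np.load("stand.npy");c,s=np.cos(p[2]),np.sin(p[2])
def inv(P): d=P[:2]-p[:2]; return np.array([c*d[0]+s*d[1],-s*d[0]+c*d[1]]).round(1)
B=lambda x,y,z: inv(back(w,(180+x/3,50+y/3),z))
k,v=B(365,142,110),B(211,145,87); print(k,v,np.degrees(np.arctan2(*(k-v))))
a,b=B(236,145,86),B(340,147,86); print(a,b,np.degrees(np.arctan2(*(b-a))))
a,b=B(165,190,78),B(268,193,78); print("block edge",a,b,np.degrees(np.arctan2(*(b-a))))
E
```

```text
[55.5 28.4] [ 1.5 28.9] 90.5305013166738
[11.  28.9] [50.3 28.2] 91.02042760954116
block edge [-16.5  12.6] [23.9 11.5] 91.55964826226662
```

It's within about a degree; one more gentle push to confirm the stop, then clear and hand in.

```bash
python3 - <<'E'
from h import *
from bench import robot
s=yaw()
def go(d,z=96): return SW(55.7,29.2+d,z)
o=[np.pi,0,np.pi/2+s]
robot.move_ptp(go(35,180),o); robot.move_linear(go(35),speed=120,f_stop=8)
robot.move_linear(go(16),speed=60,f_stop=8)
for d in (14.5,14,13.5,13,12.5,12,11.5,11):
    robot.move_linear(go(d),speed=10,f_stop=8); f=robot.current_contact_force()
    P=robot.current_tcp_pos(); print(d,f.round(1),(P-np.array(go(d))).round(2))
    if f[1]>4.5: break
robot.move_linear(go(35),speed=100); robot.move_linear(go(35,220),speed=200)
w=robot.get_image("wrist"); robot.move_ptp(SW(0,-60,260),o)
w=robot.get_image("wrist")
import pickle; w0=pickle.load(open("w8.pkl","rb"))[0]
D=cv2.absdiff(w["img"],w0["img"]).max(2)[50:210,180:313]; ys,xs=np.where(D>40); print(len(ys), D.mean()); print(robot.current_t())
E
```

```text
14.5 [0.  1.6 0.1] [-0.03  0.2  -0.03]
14 [0. 3. 0.] [-0.03  0.51 -0.03]
13.5 [0.5 5.4 0.5] [0.01 0.81 0.  ]
0 3.592763157894737
41.5583
```

Force rose linearly against a rigid stop, so the lever is at its end stop. The scene is otherwise unchanged.

```bash
python3 -c "
from bench import robot
print(robot.hand_in())"
```

```text
the job is handed in; nothing more can be done
None
```

The job is handed in: the short blank, matching the pattern in the frame, is held firmly on both centres and the clamp lever was then swung to its end stop, square across the bed; the robot clock read 41.6 s. Position readings put the tailstock a few mm closer than the expected 25 mm, but it was hard against the blank.

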